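# Brush the autosampler's dust covers shut

### The job

Before the run, close the five open blue dust covers on the autosampler's round tray: start at the red dot and run the fingertips along the curved row in one low pass, gently folding each cover in turn down flat over its well. Stay down close to the row until the last cover is shut, then come away. Pick nothing up, and leave the vials on the tray and everything else on the bench standing where they are.

Things in the scene. Friction and masses are not known exactly. Their poses are not given: they have to be found in the camera images.
- tray: the autosampler: fixed white base 250 mm square carrying a fixed round white tray (320 mm diameter); the tray's upper face, the deck, is 62 mm above the table. Origin: on the tray's vertical axis at table height, z up. A black knob (44 mm diameter, top 114 mm above the table) stands on the axis. The covers lie on an arc of 130 mm radius about the axis, on the origin's -x side
- red_dot (a point): centre of the flat red dot of 20 mm diameter painted on the deck (height 62 mm) on the same 130 mm arc, 52 mm along the arc before the middle of cover 1; it marks the end of the row where the work starts
- cover1 (a joint): opening angle of blue dust cover 1 (1 is nearest the red dot, 5 the farthest), rad: 0 is shut flat, about 1.57 upright, at most 2.0 (leaning back towards the red dot). Stiff hinge: the cover stays at any angle where it is left; under 1 N at its free edge moves it
- seat1 (a point): fixed point: middle of the upper face of cover 1 when shut, 68 mm above the table. Cover: 32 mm long (along the arc), 30 wide (radially), 4 thick; its radial hinge pin (top at 69 mm) is 16 mm before this point, towards the red dot; it folds down away from the dot, so brushing along the arc away from the dot shuts it. Upright it reaches 98 mm above the table. Cover pitch 45 mm (0.35 rad)
- cover2 (a joint): opening angle of blue dust cover 2 (1 is nearest the red dot, 5 the farthest), rad: 0 is shut flat, about 1.57 upright, at most 2.0 (leaning back towards the red dot). Stiff hinge: the cover stays at any angle where it is left; under 1 N at its free edge moves it
- seat2 (a point): fixed point: middle of the upper face of cover 2 when shut, 68 mm above the table. Cover: 32 mm long (along the arc), 30 wide (radially), 4 thick; its radial hinge pin (top at 69 mm) is 16 mm before this point, towards the red dot; it folds down away from the dot, so brushing along the arc away from the dot shuts it. Upright it reaches 98 mm above the table. Cover pitch 45 mm (0.35 rad)
- cover3 (a joint): opening angle of blue dust cover 3 (1 is nearest the red dot, 5 the farthest), rad: 0 is shut flat, about 1.57 upright, at most 2.0 (leaning back towards the red dot). Stiff hinge: the cover stays at any angle where it is left; under 1 N at its free edge moves it
- seat3 (a point): fixed point: middle of the upper face of cover 3 when shut, 68 mm above the table. Cover: 32 mm long (along the arc), 30 wide (radially), 4 thick; its radial hinge pin (top at 69 mm) is 16 mm before this point, towards the red dot; it folds down away from the dot, so brushing along the arc away from the dot shuts it. Upright it reaches 98 mm above the table. Cover pitch 45 mm (0.35 rad)
- cover4 (a joint): opening angle of blue dust cover 4 (1 is nearest the red dot, 5 the farthest), rad: 0 is shut flat, about 1.57 upright, at most 2.0 (leaning back towards the red dot). Stiff hinge: the cover stays at any angle where it is left; under 1 N at its free edge moves it
- seat4 (a point): fixed point: middle of the upper face of cover 4 when shut, 68 mm above the table. Cover: 32 mm long (along the arc), 30 wide (radially), 4 thick; its radial hinge pin (top at 69 mm) is 16 mm before this point, towards the red dot; it folds down away from the dot, so brushing along the arc away from the dot shuts it. Upright it reaches 98 mm above the table. Cover pitch 45 mm (0.35 rad)
- cover5 (a joint): opening angle of blue dust cover 5 (1 is nearest the red dot, 5 the farthest), rad: 0 is shut flat, about 1.57 upright, at most 2.0 (leaning back towards the red dot). Stiff hinge: the cover stays at any angle where it is left; under 1 N at its free edge moves it
- seat5 (a point): fixed point: middle of the upper face of cover 5 when shut, 68 mm above the table. Cover: 32 mm long (along the arc), 30 wide (radially), 4 thick; its radial hinge pin (top at 69 mm) is 16 mm before this point, towards the red dot; it folds down away from the dot, so brushing along the arc away from the dot shuts it. Upright it reaches 98 mm above the table. Cover pitch 45 mm (0.35 rad)
- vial1: loose amber glass vial with green cap, 21 mm diameter, 45 mm high, standing on the deck about 58 mm from the tray's axis, inside the row of covers; origin at the centre of its underside; to be left alone
- vial2: loose amber glass vial with white cap, 21 mm diameter, 45 mm high, standing on the deck about 58 mm from the tray's axis, inside the row of covers; origin at the centre of its underside; to be left alone
- vial3: loose amber glass vial with orange cap, 21 mm diameter, 45 mm high, standing on the deck about 58 mm from the tray's axis, inside the row of covers; origin at the centre of its underside; to be left alone
- reagent: loose amber reagent bottle with a red cap, 68 mm diameter, 130 mm high, on the table; origin under its centre; to be left alone
- beaker: loose glass beaker, 72 mm diameter, 85 mm high, on the table; origin under its centre; to be left alone
- red_roll: loose red plastic reel core (ring), 90 mm diameter, 35 mm high, on the table; origin under its centre; to be left alone
- spatula: loose lab spatula 180 mm long lying on the table along its x axis; to be left alone
- cap_box: loose small cardboard box 90 x 70 x 40 mm on the table; origin under its centre; to be left alone

How it is judged (in metres and radians):
On the way, in this order (a step that is already met when the one before it is completed fails the run):
1. cover 1 is folded shut first, the next still open (value of joint cover1 below 0.3 rad), for 0.05 s.
2. cover 2 is folded shut after the ones before it (value of joint each of cover1, cover2 below 0.3 rad), for 0.05 s.
3. cover 3 is folded shut after the ones before it (all of step 2 and value of joint cover3 below 0.3 rad), for 0.05 s.
4. cover 4 is folded shut after the ones before it (all of step 3 and value of joint cover4 below 0.3 rad), for 0.05 s.
5. cover 5 is folded shut after the ones before it (all of step 4 and value of joint cover5 below 0.3 rad), for 0.05 s.
At the end, for the whole second after the job is handed in: All five covers are shut to within 0.3 rad (free edge at most about 9 mm up), the vials stand upright within 20 mm of where they began, and the other things on the bench lie within 30 mm of theirs (all of step 5 and distance of each of vial1, vial2, vial3 from where it was at the start of the episode below 0.02 m and angle between each of vial1, vial2, vial3's own z axis and vertical below 0.3 rad and distance of each of reagent, beaker, red_roll, spatula, cap_box from where it was at the start of the episode below 0.03 m); the robot touches nothing.
It fails at once if the fingers are lifted away from the row (grasp point more than 95 mm above the deck) after cover 1 is shut and before cover 5 is shut (value of joint cover1 below 0.3 rad and value of joint cover5 above 0.3 rad and z of the grasp point in the frame of tray above 0.157 m).
It fails at once if the robot pushes on the tray or its covers with more than 25 N (contact force between the arm and tray above 25 N).
It fails at once if the fingers push on the tray or its covers with more than 25 N (contact force between the fingers and tray above 25 N).
It fails at once if a vial is knocked over, pushed more than 20 mm, lifted or carried (distance of any of vial1, vial2, vial3 from where it was at the start of the episode above 0.02 m or angle between any of vial1, vial2, vial3's own z axis and vertical above 0.5 rad).
It fails at once if another thing on the bench is moved more than 30 mm, lifted or carried (distance of any of reagent, beaker, red_roll, spatula, cap_box from where it was at the start of the episode above 0.03 m).
It also fails if it takes over 42 s, if anything falls off the work surface, if the arm or the gripper's body presses on something with over 40 N, if the wrist force passes 120 N, or if a joint passes its speed limit or range.

### The arm

A 6-joint arm with a two-finger parallel gripper is mounted at the origin on the work surface. World frame = base frame: x ahead of the robot, y to its left, z up, the work surface at z = 0. Lengths are in mm, angles in rad, forces in N, time in s.
With the tool pointing down it reaches from about 400 to 825 mm from the base axis. Payload 7 kg.
Tool frame: the origin (TCP) lies on the mounting face of the last link; the fingertips stand 178 mm ahead of it and the grasp point (between the pads) lies 159 mm ahead of it; z points along the fingers, y is the line along which they close (so a half turn about z gives the same grasp; the last joint's range is limited). The gripper opens to 88 mm and grips with 3 to 60 N. Pads are 19 mm wide; open, the fingers measure 130 mm over their backs; the gripper's body (78 mm by 193 mm) begins 47 mm behind the grasp point.
Start: joints at [-0.955, 0.359, 0.012, 0, -1.224, -0.288], TCP at [217.297, -639.045, 404.661] pointing down, gripper open.
Joint ranges: [-3.07, 3.07], [-1.43, 2.12], [-1.02, 1.25], [-3.03, 1.67], [-3.05, -0], [-3.03, 3.03]. Speed limits (rad/s): [2.39, 2.39, 3.01, 3.14, 3.14, 3.14].

### API

Orientations are given as [roll, pitch, yaw] about the fixed x, y, z axes, in that order (R = Rz(yaw) Ry(pitch) Rx(roll)).
In Python, from rig import manip gives the robot as it stands.
- The arm moves only by the tool move_arm, never from a script. Its argument "moves" is a list of rows, each a list of 7 numbers: the turn, a rotation vector about the tool's x, y, z in degrees, then the shift along the tool's x, y, z in m, then the finger opening in m, from 0 to 0.0876. In form: [[wx, wy, wz, x, y, z, claw], ...]. A call has 1 to 20 rows; each row is the pose to reach, as a shift and turn from the pose commanded when the call began, along the tool's axes at that moment; what a row does not reach only later rows make up. A row lasts 1/12 s, in which the tool goes at most 41.7 mm and 7.16 degrees, less where a joint would pass 70% of its speed; a pose out of reach is approached as far as the arm can. A call with a gripper value outside its range is refused whole. The fingers move at their own pace and stop on an object; the grip force is fixed at half the most. Time passes only in rows, so rows that repeat a pose let the fingers close. It gives the time, the measured TCP pose, the force, the opening and the grip force at its end, in the units of the state.
- manip.observe(): the state, without advancing time (a new reading comes with each control period).
- manip.grab_frame(name): name is "side" or "top"; returns a dict with "img" (384x512x3 uint8, blue, green, red), "mtx" (3x3 intrinsics, pixels), "xyz" and "orientation" of the camera in the world. Camera axes: x right, y down, z forward; pixel columns grow to the right and rows downward; lengths in mm; the calibration is good to about 2 mm. A picture is of the moment at which its call begins. There is no depth.
- manip.finish_job(): hands the job in; it is judged then, once.
Trained networks look in the newest picture that a camera, given by its name, has taken for a name from the list of things; names that differ only in an ending like _2 or _b are one class to them, and where a whole thing is asked for, a point or a joint stands for the part that bears it (a point fixed in the world has none). Each returns a list of dicts, best first, with "conf" (0 to 1); they miss things now and then, are a little off and sometimes report something else, mostly with a low value. They report only what shows in the picture. A call takes as long as a camera call.
- manip.look_for(camera, target): "at" ([column, row] in pixels, amid what is visible of it).
- manip.silhouettes(camera, target): "region" (384x512 bool, what is visible of it) and "at" ([column, row] in pixels, amid what is visible of it).
The state is a dict: "time_s": time; "joint_positions": joint angles; "qvel": joint speeds; "effort": joint torques, N m; "position": TCP position; "ee_rot": TCP orientation; "force": force on the tool from outside, world axes, zero at the start; "torque": the same for the moment, N m; "width": opening from 0.0 (shut) to 1.0 (fully open); "gripper_force": force on a finger pad.
Only numpy, scipy, OpenCV 4.12 (cv2) and the standard library are available. Lean on these libraries where they do the work, as an engineer would, in place of code of your own. Each camera call takes 0.05 s, during which the arm holds its last target. There are 200 camera calls.

## Working session

There is one attempt and no reset: what is moved stays moved. The work goes in short steps, Python scripts to look and compute and a tool call to move; the robot and the scene stay as the last step left them, time stands still between calls to the robot, and variables do not carry over. Pictures are saved under pics/ and viewed, at most 10 in all, crops included, and the job is handed in when it is done.

Besides the shell and the picture viewer there is one more tool, called after ">>>" as name([rows], argument=value, ...), one row to a line, values as JSON. move_arm: Moves the arm, as the interface text tells. Its arguments: {"type":"object","properties":{"moves":{"type":"array"}},"required":["moves"]}

```bash
mkdir -p pics; cat > h.py <<'E'
import numpy as np, cv2
from scipy.spatial.transform import Rotation as R
from rig import manip
def cam(f):
    o=np.array(f["orientation"],float)
    M=o if o.shape==(3,3) else R.from_euler('xyz',o).as_matrix()
    return np.array(f["mtx"]),M,np.array(f["xyz"],float)
def ray(f,px,z):
    K,M,c=cam(f); d=M@np.linalg.inv(K)@np.array([px[0],px[1],1.]); return c+d*(z-c[2])/d[2]
def proj(f,p):
    K,M,c=cam(f); q=K@(M.T@(np.array(p,float)-c)); return q[:2]/q[2]
E
python3 - <<'E'
from h import *
print(manip.observe())
for n in("top","side"):
    f=manip.grab_frame(n); print(n,f["xyz"],f["orientation"])
    cv2.imwrite(f"pics/{n}0.png",cv2.resize(f["img"],(800,600)))
    for t,z in(("red_dot",62),("vial1",100),("vial2",100),("vial3",100),("tray",62),("cover1",80),("cover3",80),("seat1",68)):
        for d in manip.look_for(n,t)[:5]: print(t,np.round(d["at"]),round(d["conf"],2),np.round(ray(f,d["at"],z)[:2]))
E
```

```text
{'time_s': 0.0, 'joint_positions': array([-9.54889072e-01,  3.59373765e-01,  1.10756121e-02, -3.57167244e-04,
       -1.22408056e+00, -2.88086002e-01]), 'qvel': array([-0.00014443, -0.00134204, -0.00032232,  0.00098274,  0.00153799,
        0.00034478]), 'effort': array([ 2.63577949e-04, -5.82722068e+01,  2.93049306e+01,  6.99683994e+00,
        6.93411188e-03, -1.94066815e-04]), 'position': array([ 217.26895066, -638.87653793,  403.73695511]), 'ee_rot': array([ 3.13998007e+00, -1.27704845e-04, -2.81389293e+00]), 'force': array([-0.88857079, -0.2607705 , -0.13244132]), 'torque': array([ 0.0024203 , -0.01352857, -0.02605912]), 'gripper_force': 0.0, 'width': 0.9990991416148712}
top [ 476.98667826   53.63135448 1380.90951585] [-3.07209685  0.00511742 -1.59965761]
red_dot [248. 188.] 0.72 [591.  93.]
vial1 [118. 214.] 0.64 [517. 501.]
vial1 [245. 185.] 0.49 [598.  99.]
vial2 [118. 214.] 0.64 [517. 501.]
vial2 [245. 185.] 0.49 [598.  99.]
vial3 [118. 214.] 0.64 [517. 501.]
vial3 [245. 185.] 0.49 [598.  99.]
tray [245. 184.] 0.78 [604. 101.]
seat1 [245. 188.] 0.63 [593. 100.]
side [171.61543521 953.41339326 870.42660235] [-2.26337484  0.00786694 -2.75731328]
red_dot [234. 204.] 0.56 [582. 129.]
red_dot [193. 312.] 0.4 [506. 547.]
vial1 [247. 190.] 0.46 [548.  86.]
vial1 [251. 185.] 0.45 [549.  52.]
vial2 [247. 190.] 0.46 [548.  86.]
vial2 [251. 185.] 0.45 [549.  52.]
vial3 [247. 190.] 0.46 [548.  86.]
vial3 [251. 185.] 0.45 [549.  52.]
tray [231. 203.] 0.61 [591. 129.]
cover1 [265. 183.] 0.63 [513.  -0.]
cover1 [271. 203.] 0.5 [456.  95.]
cover1 [273. 191.] 0.41 [473.  32.]
cover3 [265. 183.] 0.63 [513.  -0.]
cover3 [271. 203.] 0.5 [456.  95.]
cover3 [273. 191.] 0.41 [473.  32.]
seat1 [233. 203.] 0.89 [583. 134.]
```

View pics/top0.png

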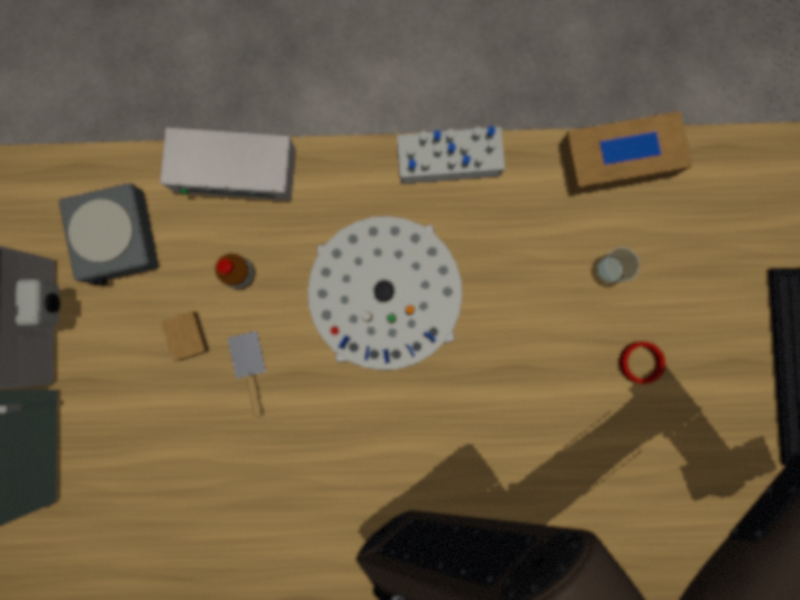

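View pics/side0.png

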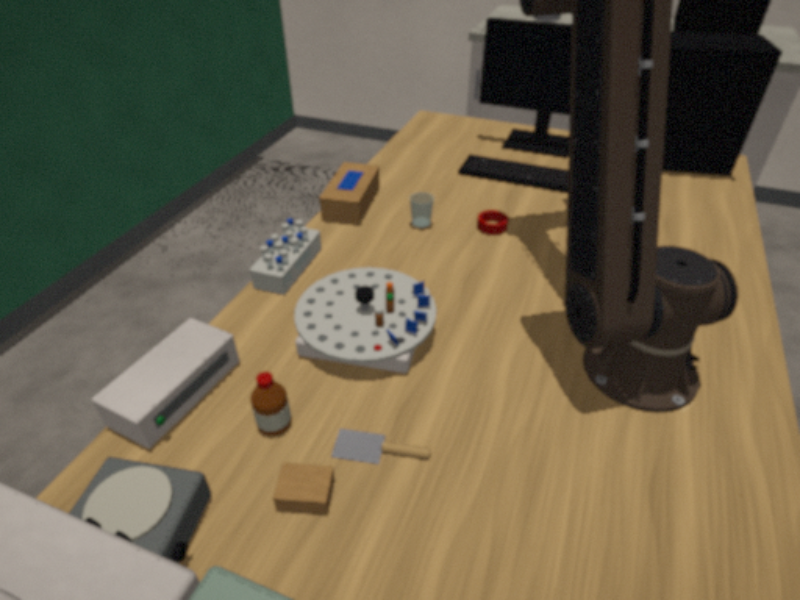

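The top view shows the tray axis at about (384,291), the red dot at (335,330), five blue covers from (345,342) round to (432,335), and the vials inside the row. Brushing goes counter-clockwise, seen from above. Next I'll fix the centre and the dot.

```bash
cat > loc.py <<'E'
from h import *
for n in("top","side"):
    f=manip.grab_frame(n); im=f["img"]; hsv=cv2.cvtColor(im,cv2.COLOR_BGR2HSV)
    s=manip.silhouettes(n,"tray")
    print(n,[(round(d["conf"],2),np.round(d["at"]),d["region"].sum()) for d in s[:3]])
    reg=s[0]["region"].astype(np.uint8)
    box=cv2.dilate(reg,np.ones((9,9)))
    def blobs(m,z,name):
        k,l,st,c=cv2.connectedComponentsWithStats(m.astype(np.uint8))
        for i in range(1,k):
            if st[i,4]>=3: print(' ',name,np.round(c[i],1),st[i,4],np.round(ray(f,c[i],z)[:2],1))
    H,S,V=cv2.split(hsv)
    blobs((box>0)&((H<6)|(H>172))&(S>140)&(V>70),62,'red')
    blobs((box>0)&(H>100)&(H<130)&(S>120),83,'blue')
    blobs((box>0)&(H>8)&(H<22)&(S>170)&(V>120),107,'orange')
    blobs((box>0)&(H>45)&(H<85)&(S>80),107,'green')
    blobs((box>0)&(V<45),114,'black')
    if n=="top":
        w=((S<60)&(V>100)&(cv2.dilate(reg,np.ones((5,5)))>0)).astype(np.uint8)
        w=cv2.morphologyEx(w,cv2.MORPH_OPEN,np.ones((5,5)))
        c=max(cv2.findContours(w,0,1)[0],key=cv2.contourArea)[:,0]
        P=np.array([ray(f,p,62)[:2] for p in c])
        from scipy.optimize import least_squares
        r=least_squares(lambda q:np.hypot(*(P-q[:2]).T)-q[2],[600,90,160],loss='soft_l1',f_scale=1.5)
        print('circle',r.x)
E
python3 loc.py
```

```text
top [(0.83, array([246., 188.]), np.int64(7575))]
  red [213.7 211.2] 12 [519.4 204. ]
  blue [274.8 214.9] 12 [501.5   8. ]
  blue [219.6 218.8] 13 [494.3 183.3]
  blue [246.6 227.1] 10 [465.6  98.5]
  orange [262.1 197.8] 12 [555.4  46.9]
  green [250.2 203.2] 17 [539.8  84.5]
  black [245.3 185.9] 94 [593.6  97.9]
circle [595.59204474  98.04278252 158.27199515]
side [(0.56, array([232., 205.]), np.int64(4512))]
  red [241.3 222.1] 9 [521.4 201.4]
  blue [268.9 188.9] 66 [488.1  31.1]
  blue [268.4 201.9] 25 [465.6  97.6]
  blue [263.  208.2] 34 [471.6 134.1]
  blue [251.2 216.2] 8 [493.2 184.3]
  orange [249.  182.5] 6 [555.7  51.2]
  green [249.4 189.4] 15 [539.7  86.2]
  black [232.8 188.3] 78 [591.2 109.2]
```

>>> move_arm([
  [0,0,0,-0.358,0.236,0,0],
  [0,0,0,-0.358,0.236,0,0],
  [0,0,0,-0.358,0.236,0,0],
  [0,0,0,-0.358,0.236,0,0],
  [0,0,0,-0.358,0.236,0,0],
  [0,0,0,-0.358,0.236,0,0],
  [0,0,0,-0.358,0.236,0,0],
  [0,0,0,-0.358,0.236,0,0],
  [0,0,0,-0.358,0.236,0,0],
  [0,0,0,-0.358,0.236,0,0],
  [0,0,-16.7,-0.494,0.634,0,0],
  [0,0,-16.7,-0.494,0.634,0,0],
  [0,0,-16.7,-0.494,0.634,0,0],
  [0,0,-16.7,-0.494,0.634,0,0],
  [0,0,-16.7,-0.494,0.634,0,0],
  [0,0,-16.7,-0.494,0.634,0,0],
  [0,0,-16.7,-0.494,0.634,0,0],
  [0,0,-16.7,-0.494,0.634,0,0],
  [0,0,-16.7,-0.494,0.634,0,0],
  [0,0,-16.7,-0.494,0.634,0,0],
])

```text
time_s: 2.77
position: [480.0, 108.7, 405.3]
ee_rot: [-3.142, 0.001, -2.522]
force: [1.4, -0.8, -0.6]
width: 0.005
gripper_force: 0.0
```

```bash
cat >> h.py <<'E'
C=np.array([595.,98.]); RAD=130.
def arc(a): return C+RAD*np.array([np.cos(np.radians(a)),np.sin(np.radians(a))])
def rows(cur,targets):
    "cur, targets: (x,y,z,yang deg)"
    a=np.radians(cur[3]); ex=np.array([-np.sin(a),np.cos(a)]); ey=np.array([np.cos(a),np.sin(a)])
    for t in targets:
        d=(np.array(t[:2])-cur[:2])/1000
        print([0,0,round(cur[3]-t[3],1),round(float(d@ex),4),round(float(d@ey),4),round((cur[2]-t[2])/1000,4),0],end=', ')
    print()
def state():
    s=manip.observe(); y=np.degrees(s["ee_rot"][2])-90
    c=np.array([*s["position"],y%360]); print('t',s["time_s"],c.round(1),s["ee_rot"].round(4),'F',s["force"].round(1)); return c
E
python3 - <<'E'
from h import *
for _ in range(4): manip.grab_frame("top")
c=state()
rows(c,[(*arc(125.5),404,125.5),(*arc(125.5),310,125.5)])
E
```

```text
t 2.9667 [480.5 107.9 404.6 125.6] [-3.1416e+00 -2.0000e-04 -2.5194e+00] F [-1.  -1.   0.9]
[0, 0, np.float64(0.1), -0.0877, 0.0552, np.float64(0.0006), 0], [0, 0, np.float64(0.1), -0.0877, 0.0552, np.float64(0.0946), 0],
```

>>> move_arm([
  [0,0,0,-0.0877,0.0552,0.03,0],
  [0,0,0,-0.0877,0.0552,0.03,0],
  [0,0,0,-0.0877,0.0552,0.0946,0],
  [0,0,0,-0.0877,0.0552,0.0946,0],
  [0,0,0,-0.0877,0.0552,0.0946,0],
  [0,0,0,-0.0877,0.0552,0.0946,0],
  [0,0,0,-0.0877,0.0552,0.0946,0],
])

```text
time_s: 3.55
position: [520.6, 201.5, 311.4]
ee_rot: [-3.141, 0.001, -2.523]
force: [-0.4, -0.8, 0.9]
width: 0.005
gripper_force: 0.0
```

```bash
python3 - <<'E'
from h import *
for n in("top","side"):
    f=manip.grab_frame(n)
    c=state(); 
    im=cv2.resize(f["img"],None,fx=4,fy=4,interpolation=cv2.INTER_CUBIC)
    def pt(p,col):
        u=proj(f,p); cv2.circle(im,tuple(int(v) for v in u*4+1.5),3,col,-1)
    pt((c[0],c[1],c[2]-178),(0,255,255))
    for i,a in enumerate(125.5+np.degrees((np.array([0,52,97,142,187,232]))/130)): pt((*arc(a),62 if i==0 else 68),(0,255,0)); 
    pt((*C,114),(255,0,255))
    u=proj(f,(*arc(180),68))*4; x,y=int(u[0])-330,int(u[1])-280
    cv2.imwrite(f"pics/{n}1.png",im[max(y,0):y+560,max(x,0):x+660])
rows(c,[(*arc(125.5),250,125.5)])
E
```

```text
t 3.6 [520.6 201.6 312.1 125.4] [-3.1412e+00  2.6000e-03 -2.5232e+00] F [-0.3  0.3 -0. ]
t 3.65 [520.6 201.7 312.4 125.4] [-3.1414  0.0034 -2.5233] F [-0.1  0.2  0.4]
[0, 0, np.float64(-0.1), -0.0004, 0.0023, np.float64(0.0624), 0],
```

View pics/top1.png

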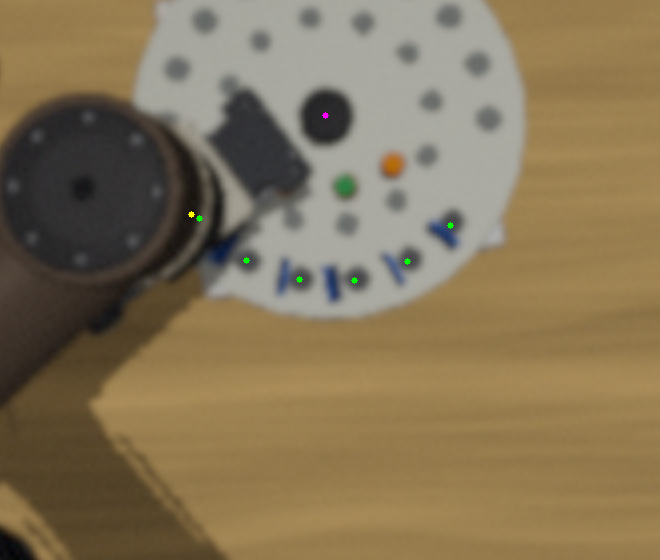

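View pics/side1.png

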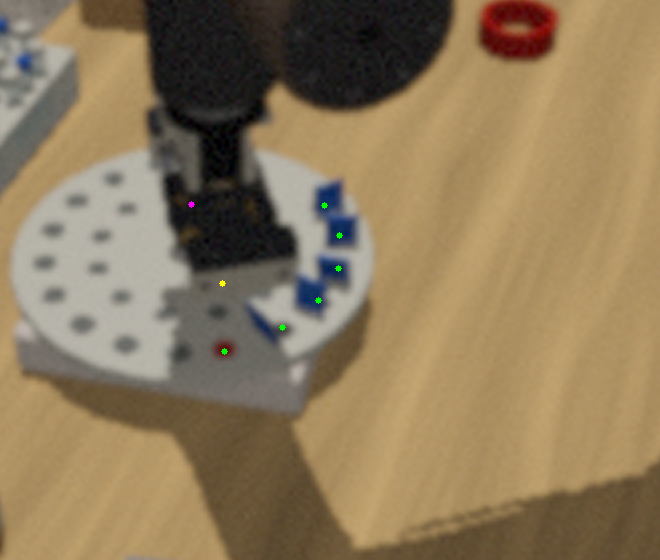

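Seat points projected from my estimate fall on the wells in the top view ((246,260) … (450,225)), and the tip sits over the dot. Next I'll descend at the dot.

>>> move_arm([
  [0,0,0,0,0.002,0.03,0],
  [0,0,0,0,0.002,0.045,0],
  [0,0,0,0,0.002,0.055,0],
  [0,0,0,0,0.002,0.06,0],
  [0,0,0,0,0.002,0.06,0],
  [0,0,0,0,0.002,0.06,0],
  [0,0,0,0,0.002,0.06,0],
  [0,0,0,0,0.002,0.06,0],
])

```text
time_s: 4.32
position: [519.2, 204.4, 251.1]
ee_rot: [-3.142, 0.002, -2.522]
force: [-0.7, 0.8, 0.3]
width: 0.01
gripper_force: 0.0
```

```bash
python3 - <<'E'
from h import *
for _ in range(4): manip.grab_frame("side")
c=state(); c[3]=125.5
print('A');rows(c,[(*arc(a),250,a) for a in 125.5+1.6*np.arange(1,21)])
E
```

```text
t 4.5167 [518.9 204.2 250.4 125.5] [ 3.1415e+00  6.0000e-04 -2.5222e+00] F [0.4 0.5 0.3]
A
[0, 0, np.float64(-1.6), 0.0034, -0.0007, np.float64(0.0004), 0], [0, 0, np.float64(-3.2), 0.007, -0.0009, np.float64(0.0004), 0], [0, 0, np.float64(-4.8), 0.0106, -0.0011, np.float64(0.0004), 0], [0, 0, np.float64(-6.4), 0.0142, -0.0015, np.float64(0.0004), 0], [0, 0, np.float64(-8.0), 0.0178, -0.002, np.float64(0.0004), 0], [0, 0, np.float64(-9.6), 0.0214, -0.0025, np.float64(0.0004), 0], [0, 0, np.float64(-11.2), 0.025, -0.0032, np.float64(0.0004), 0], [0, 0, np.float64(-12.8), 0.0285, -0.0039, np.float64(0.0004), 0], [0, 0, np.float64(-14.4), 0.0321, -0.0048, np.float64(0.0004), 0], [0, 0, np.float64(-16.0), 0.0356, -0.0057, np.float64(0.0004), 0], [0, 0, np.float64(-17.6), 0.039, -0.0068, np.float64(0.0004), 0], [0, 0, np.float64(-19.2), 0.0425, -0.0079, np.float64(0.0004), 0], [0, 0, np.float64(-20.8), 0.0459, -0.0092, np.float64(0.0004), 0], [0, 0, np.float64(-22.4), 0.0493, -0.0105, np.float64(0.0004), 0], [0, 0, np.float64(-24.0), 0.0526, -0.0119, np.float64(0.0004), 0], [0, 0, np.float64(-25.6), 0.0559, -0.0134, np.float64(0.0004), 0], [0, 0, np.float64(-27.2), 0.0592, -0.0151, np.float64(0.0004), 0], [0, 0, np.float64(-28.8), 0.0624, -0.0168, np.float64(0.0004), 0], [0, 0, np.float64(-30.4), 0.0655, -0.0186, np.float64(0.0004), 0], [0, 0, np.float64(-32.0), 0.0686, -0.0204, np.float64(0.0004), 0],
```

>>> move_arm([
  [0,0,-1.6,0.0034,-0.0007,0.0004,0],
  [0,0,-3.2,0.007,-0.0009,0.0004,0],
  [0,0,-4.8,0.0106,-0.0011,0.0004,0],
  [0,0,-6.4,0.0142,-0.0015,0.0004,0],
  [0,0,-8.0,0.0178,-0.002,0.0004,0],
  [0,0,-9.6,0.0214,-0.0025,0.0004,0],
  [0,0,-11.2,0.025,-0.0032,0.0004,0],
  [0,0,-12.8,0.0285,-0.0039,0.0004,0],
  [0,0,-14.4,0.0321,-0.0048,0.0004,0],
  [0,0,-16.0,0.0356,-0.0057,0.0004,0],
  [0,0,-17.6,0.039,-0.0068,0.0004,0],
  [0,0,-19.2,0.0425,-0.0079,0.0004,0],
  [0,0,-20.8,0.0459,-0.0092,0.0004,0],
  [0,0,-22.4,0.0493,-0.0105,0.0004,0],
  [0,0,-24.0,0.0526,-0.0119,0.0004,0],
  [0,0,-25.6,0.0559,-0.0134,0.0004,0],
  [0,0,-27.2,0.0592,-0.0151,0.0004,0],
  [0,0,-28.8,0.0624,-0.0168,0.0004,0],
  [0,0,-30.4,0.0655,-0.0186,0.0004,0],
  [0,0,-32.0,0.0686,-0.0204,0.0004,0],
])

```text
time_s: 6.18
position: [475.1, 148.0, 250.0]
ee_rot: [-3.141, 0.001, -1.962]
force: [0.3, 1.9, -0.3]
width: 0.005
gripper_force: 0.8
```

```bash
cat > st.py <<'E'
from h import *
import sys
for _ in range(3): f=manip.grab_frame("side")
a0=float(sys.argv[1]); c=state(); d=c[:2]-C; print('r',np.hypot(*d),np.degrees(np.arctan2(d[1],d[0]))%360)
u=proj(f,(*arc(185),68)); x,y=int(u[0])-65,int(u[1])-60
cv2.imwrite(f"pics/s{int(a0)}.png",cv2.resize(f["img"][y:y+100,x:x+130],None,fx=5,fy=5,interpolation=cv2.INTER_CUBIC))
c[3]=a0
rows(c,[(*arc(a),250,a) for a in a0+1.6*np.arange(1,21)])
E
python3 st.py 157.5 | sed 's/np.float64(\([^)]*\))/\1/g'
```

```text
t 6.3333 [475.  147.8 250.  157.4] [-3.1412e+00  6.0000e-04 -1.9646e+00] F [0.1 0.1 0.5]
r 129.9491207008686 157.46993718117454
[0, 0, -1.6, 0.0037, 0.0, -0.0, 0], [0, 0, -3.2, 0.0073, -0.0002, -0.0, 0], [0, 0, -4.8, 0.0109, -0.0004, -0.0, 0], [0, 0, -6.4, 0.0146, -0.0008, -0.0, 0], [0, 0, -8.0, 0.0182, -0.0012, -0.0, 0], [0, 0, -9.6, 0.0217, -0.0018, -0.0, 0], [0, 0, -11.2, 0.0253, -0.0024, -0.0, 0], [0, 0, -12.8, 0.0289, -0.0032, -0.0, 0], [0, 0, -14.4, 0.0324, -0.004, -0.0, 0], [0, 0, -16.0, 0.0359, -0.005, -0.0, 0], [0, 0, -17.6, 0.0394, -0.006, -0.0, 0], [0, 0, -19.2, 0.0428, -0.0072, -0.0, 0], [0, 0, -20.8, 0.0462, -0.0084, -0.0, 0], [0, 0, -22.4, 0.0496, -0.0098, -0.0, 0], [0, 0, -24.0, 0.0529, -0.0112, -0.0, 0], [0, 0, -25.6, 0.0562, -0.0127, -0.0, 0], [0, 0, -27.2, 0.0595, -0.0143, -0.0, 0], [0, 0, -28.8, 0.0627, -0.016, -0.0, 0], [0, 0, -30.4, 0.0659, -0.0178, -0.0, 0], [0, 0, -32.0, 0.069, -0.0197, -0.0, 0],
```

View pics/s157.png

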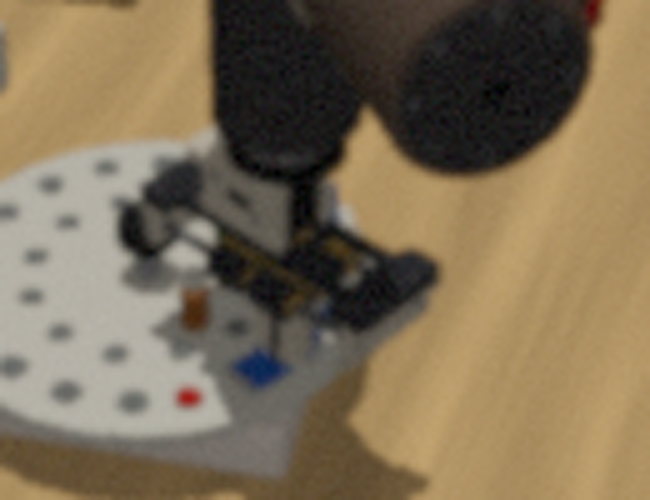

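Cover 1 lies flat at (260,367), and the vial beside it at (195,310) is still standing. I'll continue along the arc.

>>> move_arm([
  [0,0,-1.6,0.0037,0,0,0],
  [0,0,-3.2,0.0073,-0.0002,0,0],
  [0,0,-4.8,0.0109,-0.0004,0,0],
  [0,0,-6.4,0.0146,-0.0008,0,0],
  [0,0,-8.0,0.0182,-0.0012,0,0],
  [0,0,-9.6,0.0217,-0.0018,0,0],
  [0,0,-11.2,0.0253,-0.0024,0,0],
  [0,0,-12.8,0.0289,-0.0032,0,0],
  [0,0,-14.4,0.0324,-0.004,0,0],
  [0,0,-16.0,0.0359,-0.005,0,0],
  [0,0,-17.6,0.0394,-0.006,0,0],
  [0,0,-19.2,0.0428,-0.0072,0,0],
  [0,0,-20.8,0.0462,-0.0084,0,0],
  [0,0,-22.4,0.0496,-0.0098,0,0],
  [0,0,-24.0,0.0529,-0.0112,0,0],
  [0,0,-25.6,0.0562,-0.0127,0,0],
  [0,0,-27.2,0.0595,-0.0143,0,0],
  [0,0,-28.8,0.0627,-0.016,0,0],
  [0,0,-30.4,0.0659,-0.0178,0,0],
  [0,0,-32.0,0.069,-0.0197,0,0],
])

```text
time_s: 8.0
position: [466.6, 76.4, 249.7]
ee_rot: [3.141, -0.0, -1.405]
force: [0.2, 0.4, 1.1]
width: 0.003
gripper_force: 0.2
```

```bash
python3 st.py 189.5 | sed 's/np.float64(\([^)]*\))/\1/g'
```

```text
t 8.15 [466.6  76.4 249.7 189.4] [ 3.1414e+00 -1.0000e-04 -1.4071e+00] F [ 0.7 -0.   0.8]
r 130.19310021132728 189.56019089782617
[0, 0, -1.6, 0.0035, -0.0002, -0.0003, 0], [0, 0, -3.2, 0.0071, -0.0004, -0.0003, 0], [0, 0, -4.8, 0.0107, -0.0006, -0.0003, 0], [0, 0, -6.4, 0.0144, -0.001, -0.0003, 0], [0, 0, -8.0, 0.018, -0.0015, -0.0003, 0], [0, 0, -9.6, 0.0215, -0.002, -0.0003, 0], [0, 0, -11.2, 0.0251, -0.0027, -0.0003, 0], [0, 0, -12.8, 0.0287, -0.0034, -0.0003, 0], [0, 0, -14.4, 0.0322, -0.0043, -0.0003, 0], [0, 0, -16.0, 0.0357, -0.0052, -0.0003, 0], [0, 0, -17.6, 0.0392, -0.0063, -0.0003, 0], [0, 0, -19.2, 0.0426, -0.0074, -0.0003, 0], [0, 0, -20.8, 0.046, -0.0087, -0.0003, 0], [0, 0, -22.4, 0.0494, -0.01, -0.0003, 0], [0, 0, -24.0, 0.0527, -0.0114, -0.0003, 0], [0, 0, -25.6, 0.056, -0.013, -0.0003, 0], [0, 0, -27.2, 0.0593, -0.0146, -0.0003, 0], [0, 0, -28.8, 0.0625, -0.0163, -0.0003, 0], [0, 0, -30.4, 0.0656, -0.0181, -0.0003, 0], [0, 0, -32.0, 0.0688, -0.0199, -0.0003, 0],
```

>>> move_arm([
  [0,0,-1.6,0.0036,-0.0001,0,0],
  [0,0,-3.2,0.0072,-0.0003,0,0],
  [0,0,-4.8,0.0108,-0.0005,0,0],
  [0,0,-6.4,0.0144,-0.001,0,0],
  [0,0,-8.0,0.018,-0.0015,0,0],
  [0,0,-9.6,0.0215,-0.002,0,0],
  [0,0,-11.2,0.0251,-0.0027,0,0],
  [0,0,-12.8,0.0287,-0.0034,0,0],
  [0,0,-14.4,0.0322,-0.0043,0,0],
  [0,0,-16.0,0.0357,-0.0052,0,0],
  [0,0,-17.6,0.0392,-0.0063,0,0],
  [0,0,-19.2,0.0426,-0.0074,0,0],
  [0,0,-20.8,0.046,-0.0087,0,0],
  [0,0,-22.4,0.0494,-0.01,0,0],
  [0,0,-24.0,0.0527,-0.0114,0,0],
  [0,0,-25.6,0.056,-0.013,0,0],
  [0,0,-27.2,0.0593,-0.0146,0,0],
  [0,0,-28.8,0.0625,-0.0163,0,0],
  [0,0,-30.4,0.0656,-0.0181,0,0],
  [0,0,-32.0,0.0688,-0.0199,0,0],
])

```text
time_s: 9.82
position: [497.4, 12.1, 249.5]
ee_rot: [3.141, 0.001, -0.847]
force: [-1.9, 1.2, 0.6]
width: 0.008
gripper_force: 0.8
```

```bash
python3 st.py 221.5 | sed 's/np.float64(\([^)]*\))/\1/g'
```

```text
t 9.9667 [497.6  12.  249.6 221.4] [ 3.1413e+00  1.0000e-04 -8.4870e-01] F [ 0.1 -0.2  0.5]
r 129.98061893338738 221.4477084038942
[0, 0, -1.6, 0.0037, -0.0, -0.0004, 0], [0, 0, -3.2, 0.0074, -0.0002, -0.0004, 0], [0, 0, -4.8, 0.011, -0.0004, -0.0004, 0], [0, 0, -6.4, 0.0146, -0.0008, -0.0004, 0], [0, 0, -8.0, 0.0182, -0.0012, -0.0004, 0], [0, 0, -9.6, 0.0218, -0.0018, -0.0004, 0], [0, 0, -11.2, 0.0254, -0.0025, -0.0004, 0], [0, 0, -12.8, 0.0289, -0.0032, -0.0004, 0], [0, 0, -14.4, 0.0324, -0.0041, -0.0004, 0], [0, 0, -16.0, 0.036, -0.005, -0.0004, 0], [0, 0, -17.6, 0.0394, -0.0061, -0.0004, 0], [0, 0, -19.2, 0.0429, -0.0072, -0.0004, 0], [0, 0, -20.8, 0.0463, -0.0085, -0.0004, 0], [0, 0, -22.4, 0.0497, -0.0098, -0.0004, 0], [0, 0, -24.0, 0.053, -0.0112, -0.0004, 0], [0, 0, -25.6, 0.0563, -0.0127, -0.0004, 0], [0, 0, -27.2, 0.0595, -0.0144, -0.0004, 0], [0, 0, -28.8, 0.0627, -0.0161, -0.0004, 0], [0, 0, -30.4, 0.0659, -0.0179, -0.0004, 0], [0, 0, -32.0, 0.069, -0.0197, -0.0004, 0],
```

View pics/s221.png

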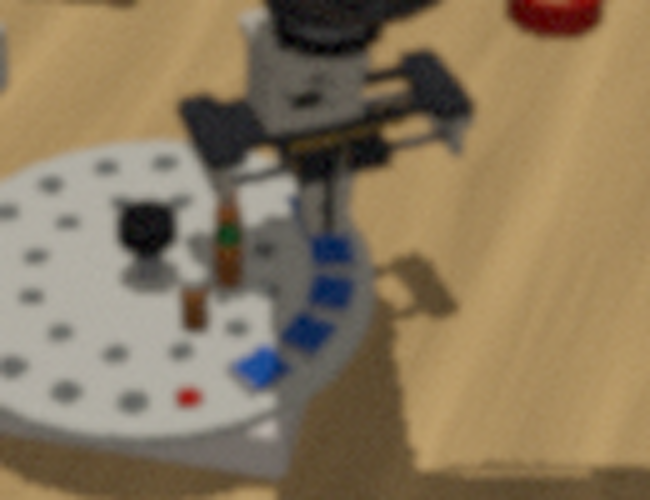

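Covers 1–4 are flat, at (260,367), (308,332), (332,291) and (332,249). The vials are standing, and the fingers are on cover 5.

>>> move_arm([
  [0,0,-1.6,0.0037,0,0,0],
  [0,0,-3.2,0.0073,-0.0002,0,0],
  [0,0,-4.8,0.0109,-0.0004,0,0],
  [0,0,-6.4,0.0146,-0.0008,0,0],
  [0,0,-8.0,0.0182,-0.0012,0,0],
  [0,0,-9.6,0.0217,-0.0018,0,0],
  [0,0,-11.2,0.0253,-0.0024,0,0],
  [0,0,-12.8,0.0289,-0.0032,0,0],
  [0,0,-14.4,0.0324,-0.004,0,0],
  [0,0,-16.0,0.0359,-0.005,0,0],
  [0,0,-17.6,0.0394,-0.006,0,0],
  [0,0,-19.2,0.0428,-0.0072,0,0],
  [0,0,-20.8,0.0462,-0.0084,0,0],
  [0,0,-20.8,0.0462,-0.0084,0,0],
])

```text
time_s: 11.13
position: [534.8, -17.1, 249.6]
ee_rot: [3.142, -0.0, -0.484]
force: [0.3, 0.0, 0.6]
width: 0.005
gripper_force: 0.0
```

```bash
python3 st.py 242.3 >/dev/null; python3 -c "
from h import *
f=manip.grab_frame('top');u=proj(f,(*arc(200),68));x,y=int(u[0])-65,int(u[1])-50
cv2.imwrite('pics/t242.png',cv2.resize(f['img'][y:y+100,x:x+130],None,fx=5,fy=5))
state()"
```

```text
t 11.3333 [534.2 -17.1 249.6 242.2] [ 3.1415e+00  2.0000e-04 -4.8510e-01] F [ 0.8 -0.3  0.6]
```

View pics/s242.png

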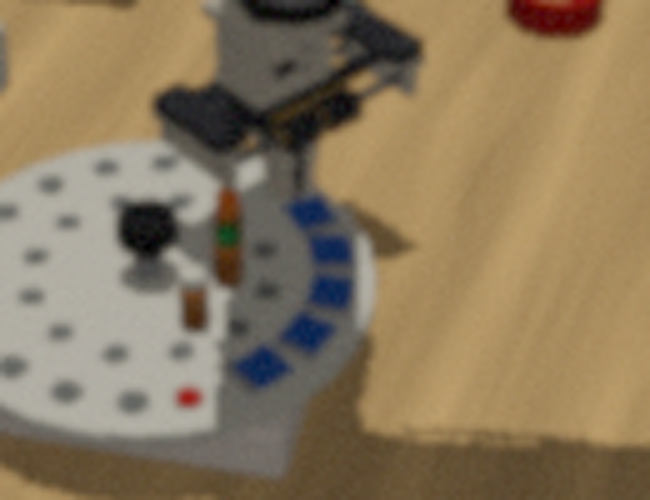

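All five covers are flat, with cover 5 at (310,212), and the vials are standing. I'll lift straight up.

>>> move_arm([
  [0,0,0,0,0,-0.02,0],
  [0,0,0,0,0,-0.05,0],
  [0,0,0,0,0,-0.08,0],
  [0,0,0,0,0,-0.11,0],
  [0,0,0,0,0,-0.14,0],
  [0,0,0,0,0,-0.15,0],
  [0,0,0,0,0,-0.15,0],
  [0,0,0,0,0,-0.15,0],
])

```text
time_s: 12.0
position: [534.1, -17.0, 399.9]
ee_rot: [-3.14, -0.0, -0.484]
force: [0.3, -0.0, -0.2]
width: 0.005
gripper_force: 0.0
```

```bash
python3 st.py 243 >/dev/null
```

```text
(no output)
```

View pics/s243.png

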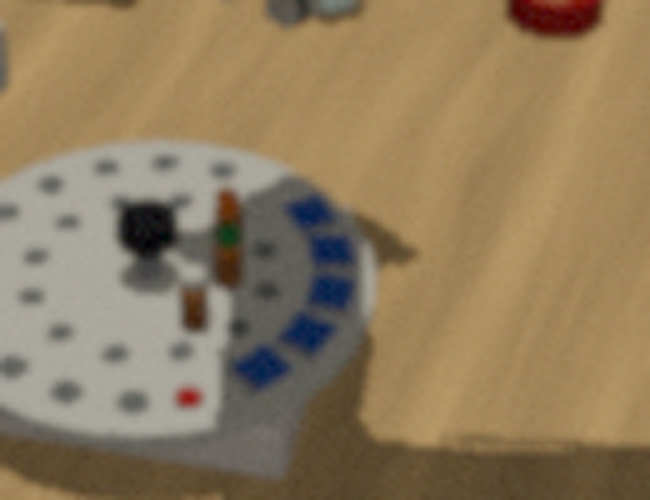

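With the arm clear, all five covers from (260,367) to (310,212) lie flat and the vials are unmoved, so I'm handing in.

```bash
python3 -c "
from rig import manip
print(manip.finish_job())"
```

```text
the job is handed in; nothing more can be done
None
```

All five covers were folded shut in order in one low pass, with the vials still standing and the arm lifted clear; the job is handed in, and no verdict came back.

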